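# Index the tube carousel on by three places

### The job

The tube carousel has to move on by exactly three tubes for its reader. Push the upright post of its feed lever across to the far stop and let it spring all the way back, three full strokes and no more, and leave the lever back at rest. Work only the carousel with the tall capped tubes: do not work the lever of the other carousel, the one with the squat pots, and do not touch or turn the tubes by hand.

Things in the scene. Friction and masses are not known exactly. Their poses are not given: they have to be found in the camera images.
- tube_post (a point): Axis of the upright black post (18 mm dia, 13-95 mm above table) ending the feed lever of the carousel of tall white-capped tubes; it moves with the lever. This point: 65 mm above table, 135 mm from the carousel's upright axis. x: level, outward from that axis along the lever; y: level, the way a stroke pushes (anticlockwise from above, about robot's left to right). Post is on the robot's side.
- tube_lever (a joint): Tube carousel's feed lever, rad: 0 at rest, 0.65 at the stop ending the stroke (the post travels 88 mm on an arc of 135 mm radius). A spring returns it to 0 when let go; the post takes 1 to 4 N. The steel arm lies 13-19 mm above the table, its pawl reaches 31 mm within 100 mm of the axis.
- tube_rotor (a joint): Turn of the tube carousel, rad, anticlockwise from above: 0 (within 0.04) at start, its one empty place facing the white reader head (75 mm high, on the side away from the lever). A full stroke takes it on one place, 0.524 rad (12 to a turn); it then stays. Rotor radius 76 mm, tubes 105 mm and hub knob 117 mm above table; round base radius 100 mm, 12 mm high.
- pot_lever (a joint): Feed lever of the other carousel, of the same build but with squat white pots (74 mm high, hub knob 92 mm): 0 at rest, 0.65 at its stop. To be left at rest. The carousels stand left and right, either way round, each turned up to 17 degrees.

How it is judged:
By the outcome, as a careful person would: the job done as asked, in the order asked, and still so for the second after the job is handed in, with the robot touching nothing.
It also fails if it takes over 45 s, if anything falls off the work surface, if the arm or the gripper's body presses on something with over 40 N, if the wrist force passes 120 N, or if a joint passes its speed limit or range.

### The arm

A 6-joint arm with a two-finger parallel gripper is mounted at the origin on the work surface. World frame = base frame: x ahead of the robot, y to its left, z up, the work surface at z = 0. Lengths are in mm, angles in rad, forces in N, time in s.
With the tool pointing down it reaches from about 400 to 925 mm from the base axis. Payload 12.5 kg.
Tool frame: the origin (TCP) lies at the very end of the fingers, on their centre line; the grasp point (between the pads) lies 19 mm behind it; z points along the fingers, x is the direction in which the jaws open and shut, and the axes are right-handed (so a half turn about z gives the same grasp; the last joint's range is limited). The gripper opens to 95 mm and grips with 3 to 60 N. Pads are 20 mm wide; open, the fingers measure 119 mm over their backs; the gripper's body (75 mm by 180 mm) begins 59 mm behind the grasp point.
Start: joints at [-1.331, 0.491, 1.559, -0, 1.092, -0.106], TCP at [211.867, -588.013, 214.661] pointing down, gripper open.
Joint ranges: [-3.1, 3.1], [-0.84, 2.19], [0.05, 2.79], [-1.13, 4.28], [0.06, 2.93], [-2.69, 2.69]. Speed limits (rad/s): [2.22, 2.22, 2.79, 3.14, 3.14, 3.14].

### API

Orientations are given as [roll, pitch, yaw] about the fixed x, y, z axes, in that order (R = Rz(yaw) Ry(pitch) Rx(roll)).
In Python, from cell import env gives the robot as it stands.
- The arm moves only by the tool arm_command, never from a script. Its argument "motion" is one flat list of numbers, 7 for each row, row after row: the opening, from -1 (shut) to 1 (fully open), then the shift along the tool's x, y, z in mm, then the turn, a rotation vector about the tool's x, y, z in degrees. In form: [fingers, dx, dy, dz, rx, ry, rz, fingers, dx, dy, dz, rx, ry, rz, ...]. A call has 1 to 20 rows; each row is the pose to reach, as a shift and turn from the pose commanded when the call began, along the tool's axes at that moment; what a row does not reach only later rows make up. A row lasts 1/10 s, in which the tool goes at most 50 mm and 8.59 degrees, less where a joint would pass 70% of its speed; a pose out of reach is approached as far as the arm can. A call with a gripper value outside its range is refused whole. The fingers move at their own pace and stop on an object; the grip force is fixed at half the most. Time passes only in rows, so rows that repeat a pose let the fingers close. It gives the time, the measured TCP pose, the force and the opening at its end, in the units of the state.
- env.state(): the state, without advancing time (a new reading comes with each control period).
- env.read_camera(name): name is "scene" or "side" or "wrist"; returns (picture, depth): 384x512x3 uint8, red, green, blue; 384x512 float32, mm along the optical axis (not along the pixel's ray), 0 where there is no reading.
- env.calibration(name): a dict with "fx", "fy", "cx", "cy" (pixels), "cam_to_world" (4x4, takes a point from camera to world coordinates). Camera axes: x right, y down, z forward; pixel columns grow to the right and rows downward; lengths in mm; the calibration is good to about 2 mm. A picture is of the moment at which its call begins: read the wrist's pose just before it. calibration takes no time and is no camera call; for the wrist camera it gives the pose at the moment of the call.
- env.job_done(): hands the job in, once; it reports no verdict.
Trained networks look in the newest picture that a camera, given by its name, has taken for a name from the list of things; names that differ only in an ending like _2 or _b are one class to them, and where a whole thing is asked for, a point or a joint stands for the part that bears it (a point fixed in the world has none). Each returns a list of dicts, best first, with "confidence" (0 to 1); they miss things now and then, are a little off and sometimes report something else, mostly with a low value. They report only what shows in the picture. A call takes as long as a camera call.
- env.recognise(camera, label): "location" ([column, row] in pixels, amid what is visible of it).
- env.silhouettes(camera, label): "region" (384x512 bool, what is visible of it) and "location" ([column, row] in pixels, amid what is visible of it).
- env.spot_point(camera, label): "location" ([column, row] in pixels: a listed point, or the origin of a listed thing).
The state is a dict: "t": time; "joints": joint angles; "qvel": joint speeds; "tau": joint torques, N m; "eef_pos": TCP position; "tcp_rot": TCP orientation; "ft_force": force on the tool from outside, world axes, zero at the start; "moment": the same for the moment, N m; "opening": opening from 0.0 (shut) to 1.0 (fully open).
Only numpy, scipy, OpenCV 4.12 (cv2) and the standard library are available. Lean on these libraries where they do the work, as an engineer would, in place of code of your own. Each camera call takes 0.05 s, during which the arm holds its last target.

## Working session

There is one attempt and no reset: what is moved stays moved. The work goes in short steps, Python scripts to look and compute and a tool call to move; the robot and the scene stay as the last step left them, time stands still between calls to the robot, and variables do not carry over. Pictures are saved under pics/ and viewed, and the job is handed in when it is done.

Besides the shell and the picture viewer there is one more tool, called after "Call:" by a JSON object that holds its "api" and its "payload". arm_command: Moves the arm, as the interface text tells. Its arguments: {"type":"object","properties":{"motion":{"type":"array","items":{"type":"number"}}},"required":["motion"]}

```bash
mkdir -p pics; ls
cat > h.py <<'E'
from cell import env
import numpy as np, cv2
def snap(n,f):
    p,d=env.read_camera(n); cv2.imwrite('pics/'+f,p[:,:,::-1]); return p,d
def ray(n,px):
    c=env.calibration(n);T=np.array(c['cam_to_world'])
    r=T[:3,:3]@np.array([(px[0]-c['cx'])/c['fx'],(px[1]-c['cy'])/c['fy'],1]);return T[:3,3],r
def atz(n,px,z):
    o,r=ray(n,px);return o+r*(z-o[2])/r[2]
def tri(o1,r1,o2,r2):
    A=np.stack([r1,-r2],1);s=np.linalg.lstsq(A,o2-o1,rcond=None)[0]
    a=o1+s[0]*r1;b=o2+s[1]*r2;return (a+b)/2,np.linalg.norm(a-b)
E
python3 - <<'E'
from h import *
s=env.state();print(s)
rr={}
for n in ['scene','side','wrist']:
    p,d=snap(n,n+'0.png')
    for l in ['tube_post']:
        r=env.spot_point(n,l);print(n,l,r)
        for q in r:print(atz(n,q['location'],65))
    for l in ['tube_rotor','pot_lever']:
        print(n,l,env.recognise(n,l))
E
```

```text
pics
{'t': 0.0, 'joints': array([-1.33059920e+00,  4.91564923e-01,  1.55946819e+00,  2.65538877e-05,
        1.09170227e+00, -1.05574091e-01]), 'qvel': array([ 0.00043423, -0.00085079,  0.00028854, -0.00088366, -0.00013506,
        0.00031033]), 'tau': array([-2.86168543e-04, -6.12654090e+01, -2.58186883e+01,  6.92525133e-02,
        4.81729140e-02, -1.24153994e-04]), 'eef_pos': array([ 211.80857085, -587.74627607,  214.05196619]), 'tcp_rot': array([-3.14144882e+00,  1.13388785e-03, -1.22503728e+00]), 'ft_force': array([-0.24351264,  0.57814825,  0.15400649]), 'moment': array([-0.04818115, -0.01818083,  0.01208649]), 'opening': 1.0029679602040853}
scene tube_post [{'location': [167.2, 151.2], 'confidence': 0.49}]
[ 484.87501154 -188.01817341   65.        ]
scene tube_rotor [{'location': [147.6, 202.4], 'confidence': 0.85}]
scene pot_lever [{'location': [365.7, 185.2], 'confidence': 0.55}]
side tube_post [{'location': [325.5, 164.5], 'confidence': 0.74}]
[ 493.69627919 -195.01209113   65.        ]
side tube_rotor [{'location': [270.5, 160.6], 'confidence': 0.69}]
side pot_lever [{'location': [217.9, 298.2], 'confidence': 0.83}]
wrist tube_post []
wrist tube_rotor []
wrist pot_lever []
```

View pics/scene0.png

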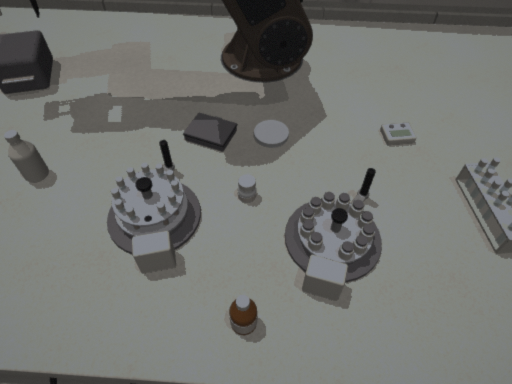

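View pics/side0.png

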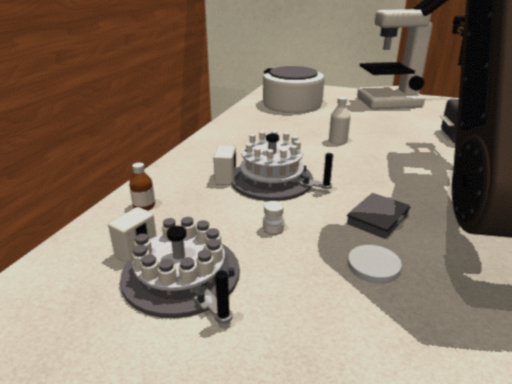

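Run:
```python
from h import *
for n in ['scene','side']:
    p,d=env.read_camera(n)
    for l in ['tube_post','tube_lever','tube_rotor']:
        for r in env.silhouettes(n,l)[:2]:
            v,u=np.nonzero(r['region']);c=env.calibration(n);T=np.array(c['cam_to_world'])
            z=d[v,u];k=z>0;u,v,z=u[k],v[k],z[k]
            P=(T[:3,:3]@np.stack([(u-c['cx'])/c['fx']*z,(v-c['cy'])/c['fy']*z,z])).T+T[:3,3]
            print(n,l,r['confidence'],r['location'],len(P),np.percentile(P,[3,50,97],axis=0).round(0).tolist())
            np.save(f'{n}_{l}.npy',P)
o1,r1=ray('scene',[167.2,151.2]);o2,r2=ray('side',[325.5,164.5]);print(tri(o1,r1,o2,r2))
print(o1,o2)
```

```text
scene tube_post 0.65 [167.1, 158.0] 272 [[479.0, -202.0, 17.0], [493.0, -190.0, 57.0], [499.0, -182.0, 97.0]]
scene tube_post 0.28 [368.0, 184.2] 348 [[462.0, 239.0, 1.0], [545.0, 254.0, 46.0], [557.0, 276.0, 97.0]]
scene tube_lever 0.57 [166.0, 155.4] 264 [[432.0, -209.0, 3.0], [493.0, -190.0, 57.0], [499.0, -183.0, 97.0]]
scene tube_rotor 0.86 [148.9, 201.7] 4204 [[567.0, -254.0, 41.0], [638.0, -192.0, 78.0], [689.0, -131.0, 117.0]]
side tube_post 0.81 [323.6, 177.6] 452 [[479.0, -200.0, 14.0], [491.0, -185.0, 30.0], [549.0, -176.0, 94.0]]
side tube_lever 0.87 [324.9, 181.8] 449 [[479.0, -201.0, 14.0], [491.0, -185.0, 28.0], [550.0, -176.0, 93.0]]
side tube_rotor 0.89 [271.7, 160.1] 2650 [[555.0, -252.0, 29.0], [610.0, -167.0, 75.0], [681.0, -128.0, 110.0]]
(array([ 491.28904497, -185.30883878,   70.51671642]), np.float64(1.8986005340571466))
[1091.67589947   48.56020087  702.93663258] [336.58905085 654.32270703 472.26554547]
```

Run:
```python
from h import *
from scipy.optimize import least_squares
P=np.vstack([np.load('scene_tube_post.npy'),np.load('side_tube_post.npy')])
for nm in ['scene_tube_post','side_tube_post']:
    P=np.load(nm+'.npy')
    P=P[(P[:,2]>30)&(P[:,2]<90)&(P[:,0]<510)&(P[:,0]>470)]
    f=least_squares(lambda c:np.hypot(P[:,0]-c[0],P[:,1]-c[1])-9,P[:,:2].mean(0)-(np.array([5,0])if 'scene'in nm else np.array([0,5])),loss='soft_l1');print(nm,len(P),f.x,f.cost)
# hub
for n,px in (('scene',[145,186]),('side',[272.5,139])):print(n,atz(n,px,112))
# full cloud height map
allP=[]
for n in ['scene','side']:
    p,d=env.read_camera(n);c=env.calibration(n);T=np.array(c['cam_to_world'])
    v,u=np.nonzero(d>0);z=d[v,u]
    allP.append((T[:3,:3]@np.stack([(u-c['cx'])/c['fx']*z,(v-c['cy'])/c['fy']*z,z])).T+T[:3,3])
P=np.vstack(allP)
k=(P[:,2]>108)&(P[:,2]<125)&(np.hypot(P[:,0]-620,P[:,1]+195)<40)
print('knob',P[k].mean(0),P[k].max(0),P[k].min(0))
k=(P[:,0]>250)&(P[:,0]<750)&(P[:,1]>-500)&(P[:,1]<100)
Q=P[k];H=np.zeros((25,30))
i=((Q[:,0]-250)//20).astype(int);j=((Q[:,1]+500)//20).astype(int)
np.maximum.at(H,(i,j),np.clip(Q[:,2],0,999))
print('cols y',[-500+20*a for a in range(30)])
for a in range(25):print(250+20*a,' '.join('%3d'%x for x in H[a]))
```

```text
<stdin>:7: RuntimeWarning: Mean of empty slice.
  ret = um.true_divide(
Traceback (most recent call last):
ValueError: Initial guess is outside of provided bounds
```

Run:
```python
from h import *
from scipy.optimize import least_squares
allP=[]
for n,px in (('scene',[145,186]),('side',[272.5,139])):
    p,d=env.read_camera(n);c=env.calibration(n);T=np.array(c['cam_to_world'])
    v,u=np.nonzero(d>0);z=d[v,u]
    P=(T[:3,:3]@np.stack([(u-c['cx'])/c['fx']*z,(v-c['cy'])/c['fy']*z,z])).T+T[:3,3]
    allP.append(P)
    k=(P[:,2]>35)&(P[:,2]<90)&(np.hypot(P[:,0]-489,P[:,1]+190)<25);Q=P[k]
    o=T[:2,3];g=Q[:,:2].mean(0);g=g-(o-g)/np.linalg.norm(o-g)*5
    f=least_squares(lambda c:np.hypot(Q[:,0]-c[0],Q[:,1]-c[1])-9,g,loss='soft_l1');print(n,len(Q),f.x,f.cost)
    print('knob px',atz(n,px,112))
    k=(P[:,2]>109)&(P[:,2]<125)&(np.hypot(P[:,0]-620,P[:,1]+195)<60)
    print('knob',k.sum(),np.median(P[k],0),P[k].max(0),P[k].min(0))
P=np.vstack(allP)
k=(P[:,0]>250)&(P[:,0]<750)&(P[:,1]>-500)&(P[:,1]<100)
Q=P[k];H=np.zeros((25,30))
i=((Q[:,0]-250)//20).astype(int);j=((Q[:,1]+500)//20).astype(int)
np.maximum.at(H,(i,j),np.clip(Q[:,2],0,999))
print('    ',' '.join('%3d'%abs(-500+20*a) for a in range(30)))
for a in range(25):print(250+20*a,' '.join('%3d'%x for x in H[a]))
```

```text
scene 138 [ 486.51716232 -192.52567384] 38.76545199571581
knob px [ 625.71665114 -194.46349058  112.        ]
knob 201 [ 625.732594   -196.81273318  117.88939698] [ 638.05084013 -182.60484315  120.99666036] [ 607.31667667 -214.02404984  109.49605313]
side 178 [ 487.06840009 -193.20208076] 73.87682836581682
knob px [ 617.10556759 -185.65510335  112.        ]
knob 91 [ 619.6609098  -190.77764482  115.62421148] [ 636.32783439 -179.85825036  117.39510369] [ 605.51151556 -212.28751065  109.05966118]
     500 480 460 440 420 400 380 360 340 320 300 280 260 240 220 200 180 160 140 120 100  80  60  40  20   0  20  40  60  80
250   5   3   4   4   5   4   4   4   4   4   4   4   3   4   3   4   4   4   4   3   4 306 419 421 423 424 413 296 205   3
270   4   4   6   3   5   4   4   5   5   4   4   4   5   4   4   4   4   3 410 413 416 417 419 343   4   3   4   4   3   3
290   4   3   4   4   4   5   4   3   4   4   4   4   4   4   3   4   4  29  28   0   3   3   3   3   3   4  16  18  16   3
310   4   4   4   4   4   5   5   4   5   4   4   4   5   3   5   4   4  31  32  31  31  27   2   4   4
[... 1924 characters left out ...]
  17 105 107  79 120 119  80 108 107  16  12   4   3   3   4   3   3   4   3  16
650   4   4   4   4   4   5   4   4   4   5  16  78 108 108 104  79 107 108  79  16   5   3   4   4   5   3   4   4   3  15
670   4   3   3   4   4   4   3   3   4   4  14  16 106 103 108  80  99 104  16  14   5   4   3   3   3   4   4   4   3  16
690   4   4   4   4   4   3   3   4   4   3   4  15  16  43  79  79  77  77  76   3   4   3   4   3   4   4   5   3   3  15
710   4   4   4   4   5   3   3   5   3   4   4   4  13  14  77  78  79  78  77   4   4   4   4   4   4   4   3   4   4   3
730   3   4   4   4   3   4   3   4   5   4   4   5   4   4  75  79  78  78  77   4   4   4   3   4   4   3   4   3   4   3
```

Call:
{"api": "arm_command", "payload": {"motion": [-1,-35,-39,0,0,0,0,-1,-70,-79,0,0,0,0,-1,-105,-118,0,0,0,0,-1,-140,-157,0,0,0,0,-1,-172,-197,0,0,0,0,-1,-207,-236,0,0,0,0,-1,-241,-275,0,0,0,0,-1,-276,-314,0,0,0,0,-1,-310,-354,0,0,0,0,-1,-345,-393,0,0,0,0,-1,-345,-393,0,0,0,0,-1,-345,-393,0,0,0,0,-1,-345,-393,0,0,0,0]}}

```text
t: 2.4
eef_pos: [464.7, -130.1, 214.6]
tcp_rot: [3.141, -0.0, -1.224]
ft_force: [0.4, -0.3, 0.3]
opening: 0.009
```

Run:
```python
from h import *
print({k:v.round(3) if hasattr(v,'round') else v for k,v in env.state().items()})
snap('wrist','w1.png');r=env.spot_point('wrist','tube_post');print(r)
for q in r:print(atz('wrist',q['location'],65))
```

```text
{'t': 2.4, 'joints': array([-0.41 ,  0.289,  1.897, -0.   ,  0.955,  0.814]), 'qvel': array([-0.032, -0.001,  0.004, -0.   ,  0.   , -0.004]), 'tau': array([ 1.6740e+00, -4.4773e+01, -2.3474e+01,  1.2900e-01, -3.2000e-02,
        1.1000e-01]), 'eef_pos': array([ 464.653, -130.079,  214.637]), 'tcp_rot': array([ 3.141, -0.   , -1.224]), 'ft_force': array([ 0.444, -0.338,  0.267]), 'moment': array([0.027, 0.094, 0.006]), 'opening': 0.009021458416862284}
[{'location': [318.7, 176.0], 'confidence': 0.59}]
[ 486.91441181 -190.96444309   65.        ]
```

View pics/w1.png

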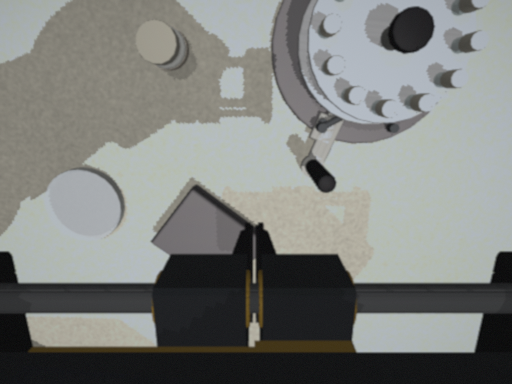

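Call:
{"api": "arm_command", "payload": {"motion": [-1,0,0,40,0,0,0,-1,0,0,80,0,0,0,-1,0,0,120,0,0,0,-1,0,0,159,0,0,0,-1,0,0,159,0,0,0,-1,0,0,159,0,0,0]}}

```text
t: 3.1
eef_pos: [464.5, -131.1, 56.1]
tcp_rot: [3.141, 0.001, -1.226]
ft_force: [-0.6, 0.2, 0.3]
opening: 0.008
```

Run:
```python
from h import *
snap('side','s1.png');print(env.state()['ft_force'])
```

```text
[ 0.38638859 -0.64814242  0.30331377]
```

View pics/s1.png

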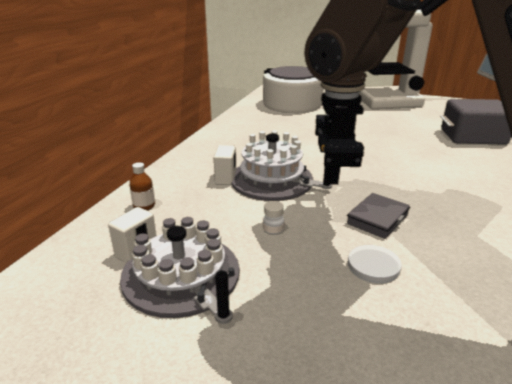

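Call:
{"api": "arm_command", "payload": {"motion": [-1,20,0,0,0,0,0,-1,35,0,0,0,0,0,-1,45,1,0,0,0,0,-1,55,4,0,0,0,0,-1,65,6,0,0,0,0,-1,75,8,0,0,0,0,-1,85,9,0,0,0,0,-1,95,9,0,0,0,0,-1,105,8,0,0,0,0,-1,115,7,0,0,0,0,-1,122,6,0,0,0,0,-1,122,6,0,0,0,0,-1,122,6,0,0,0,0]}}

```text
t: 4.45
eef_pos: [500.5, -247.0, 55.6]
tcp_rot: [-3.141, -0.0, -1.225]
ft_force: [-0.7, 1.2, -0.4]
opening: 0.007
```

Run:
```python
from h import *
print(env.state()['ft_force'])
snap('scene','c2.png');
for n in ['scene','wrist']:
    if n=='wrist': snap(n,'w2.png')
    r=env.spot_point(n,'tube_post');print(n,r)
    for q in r:print(atz(n,q['location'],65))
```

```text
[-0.66648233  1.23299163 -0.40465214]
scene [{'location': [133.9, 157.6], 'confidence': 0.53}]
[ 509.80146996 -258.01789462   65.        ]
wrist [{'location': [287.9, 256.1], 'confidence': 0.68}]
[ 502.41544934 -264.98393205   65.        ]
```

View pics/c2.png

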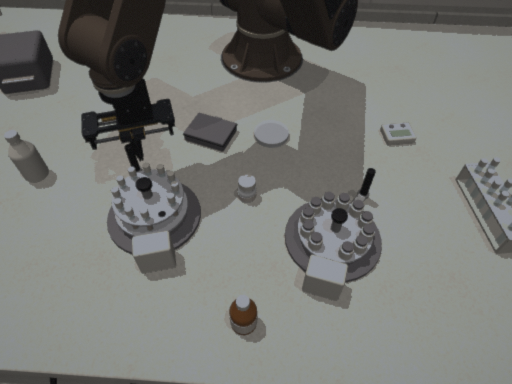

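View pics/w2.png

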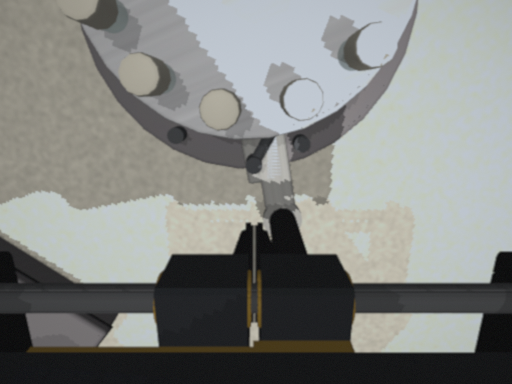

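Call:
{"api": "arm_command", "payload": {"motion": [-1,3,-1,0,0,0,0,-1,6,-2,0,0,0,0,-1,8,-2,0,0,0,0,-1,8,-2,0,0,0,0]}}

```text
t: 5.05
eef_pos: [505.4, -254.2, 55.7]
tcp_rot: [-3.141, -0.001, -1.225]
ft_force: [0.8, 2.8, 0.7]
opening: 0.002
```

Call:
{"api": "arm_command", "payload": {"motion": [-1,2,0,0,0,0,0,-1,4,0,0,0,0,0,-1,4,0,0,0,0,0]}}

```text
t: 5.35
eef_pos: [506.5, -257.4, 55.6]
tcp_rot: [-3.141, 0.0, -1.225]
ft_force: [1.9, 6.5, 2.1]
opening: 0.001
```

Call:
{"api": "arm_command", "payload": {"motion": [-1,2,0,0,0,0,0,-1,3,0,0,0,0,0,-1,3,0,0,0,0,0]}}

```text
t: 5.65
eef_pos: [507.0, -258.6, 55.5]
tcp_rot: [3.141, 0.003, -1.225]
ft_force: [1.2, 16.7, 4.9]
opening: 0.005
```

Run:
```python
from h import *
print(env.state()['ft_force'])
snap('scene','c3.png');
for n in ['scene','wrist']:
    if n=='wrist': snap(n,'w3.png')
    r=env.spot_point(n,'tube_post');print(n,r)
    for q in r:print(atz(n,q['location'],65))
```

```text
[ 1.19254827 16.73262629  4.86440604]
scene [{'location': [127.2, 157.4], 'confidence': 0.66}]
[ 510.27065473 -273.07117295   65.        ]
wrist [{'location': [287.8, 249.7], 'confidence': 0.63}]
[ 512.59290499 -275.33019025   65.        ]
```

View pics/c3.png

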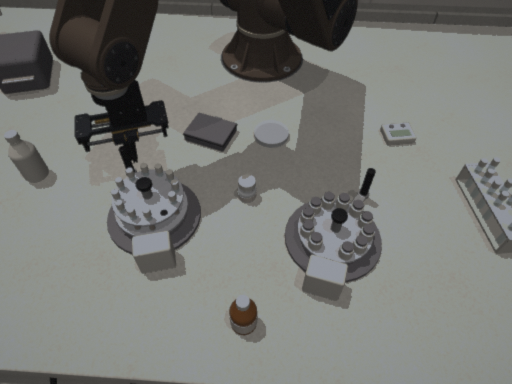

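View pics/w3.png

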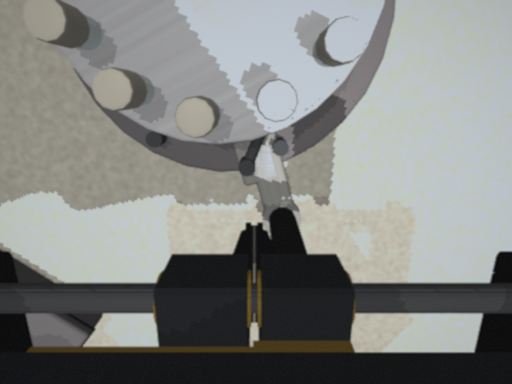

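Call:
{"api": "arm_command", "payload": {"motion": [-1,-6,1,0,0,0,0,-1,-20,3,0,0,0,0,-1,-34,5,0,0,0,0,-1,-48,5,0,0,0,0,-1,-62,4,0,0,0,0,-1,-76,1,0,0,0,0,-1,-90,-3,0,0,0,0,-1,-105,-4,0,0,0,0,-1,-121,-4,0,0,0,0,-1,-137,-4,0,0,0,0,-1,-137,-4,0,0,0,0,-1,-137,-4,0,0,0,0]}}

```text
t: 7.05
eef_pos: [464.9, -130.0, 55.8]
tcp_rot: [-3.141, -0.0, -1.224]
ft_force: [0.6, 0.4, 0.1]
opening: 0.006
```

Run:
```python
from h import *
print(env.state()['ft_force'])
snap('scene','c4.png');
for n in ['scene','wrist']:
    if n=='wrist': snap(n,'w4.png')
    r=env.spot_point(n,'tube_post');print(n,r)
    for q in r:print(atz(n,q['location'],65))
```

```text
[0.62598894 0.42474583 0.13049279]
scene [{'location': [166.9, 153.8], 'confidence': 0.64}]
[ 492.95255587 -187.03110634   65.        ]
wrist []
```

View pics/c4.png

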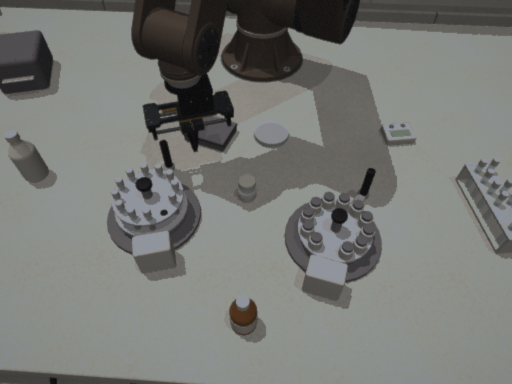

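View pics/w4.png

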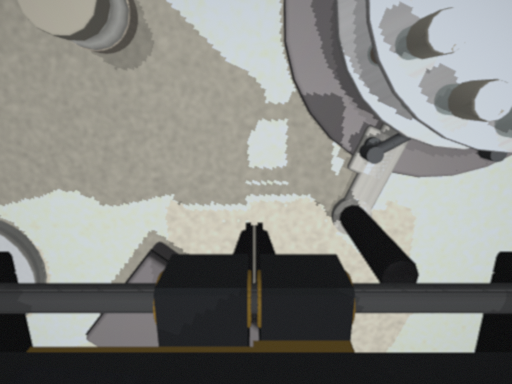

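Call:
{"api": "arm_command", "payload": {"motion": [-1,20,0,0,0,0,0,-1,35,0,0,0,0,0,-1,45,1,0,0,0,0,-1,55,4,0,0,0,0,-1,65,6,0,0,0,0,-1,75,8,0,0,0,0,-1,85,9,0,0,0,0,-1,95,9,0,0,0,0,-1,105,8,0,0,0,0,-1,115,7,0,0,0,0,-1,122,6,0,0,0,0,-1,128,4,0,0,0,0,-1,133,4,0,0,0,0,-1,137,4,0,0,0,0,-1,137,4,0,0,0,0,-1,137,4,0,0,0,0]}}

```text
t: 8.85
eef_pos: [507.2, -258.4, 55.5]
tcp_rot: [3.141, 0.003, -1.225]
ft_force: [1.6, 16.0, 3.2]
opening: 0.004
```

Run:
```python
from h import *
print(env.state()['ft_force'])
snap('wrist','w5.png')
```

```text
[ 1.56709439 15.98546758  3.15081686]
```

View pics/w5.png

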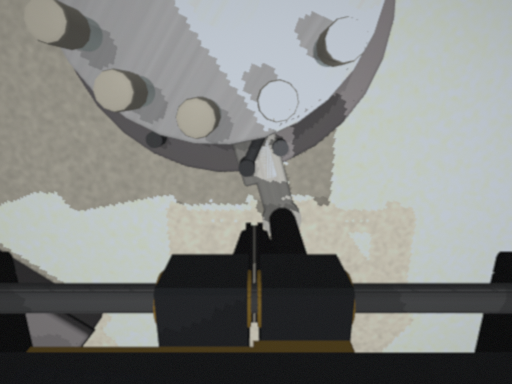

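The second stroke reached the stop at 16 N. The tubes sit at the same pixels as at the first stop (e.g. 277,100), so the rotor is one whole place on. Now I let the lever return.

Call:
{"api": "arm_command", "payload": {"motion": [-1,-6,1,0,0,0,0,-1,-20,3,0,0,0,0,-1,-34,5,0,0,0,0,-1,-48,5,0,0,0,0,-1,-62,4,0,0,0,0,-1,-76,1,0,0,0,0,-1,-90,-3,0,0,0,0,-1,-105,-4,0,0,0,0,-1,-121,-4,0,0,0,0,-1,-137,-4,0,0,0,0,-1,-137,-4,0,0,0,0,-1,-137,-4,0,0,0,0]}}

```text
t: 10.1
eef_pos: [464.8, -130.0, 55.8]
tcp_rot: [-3.141, -0.0, -1.224]
ft_force: [0.9, 0.2, 0.6]
opening: 0.003
```

Run:
```python
from h import *
print(env.state()['ft_force'])
p,_=snap('scene','c6.png');q,_=snap('wrist','w6.png')
cv2.imwrite('pics/c6z.png',cv2.resize(p[120:270,90:240,::-1],(600,600)))
print(env.spot_point('scene','tube_post'))
a=cv2.imread('pics/w4.png');print(np.abs(a.astype(int)-q[:,:,::-1]).mean(), np.abs(a.astype(int)-q[:,:,::-1])[120:280,330:420].mean())
```

```text
[0.90738869 0.16203123 0.58454342]
[{'location': [166.2, 150.0], 'confidence': 0.53}]
1.6606682671440973 2.6660416666666666
```

View pics/w6.png

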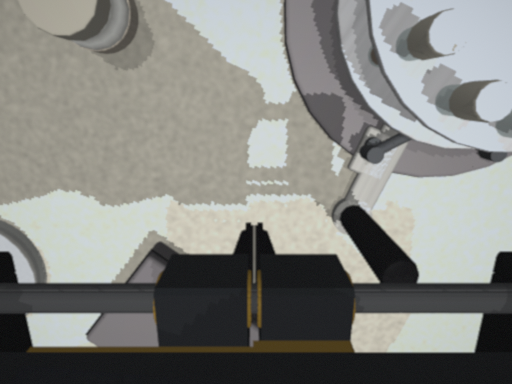

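View pics/c6z.png

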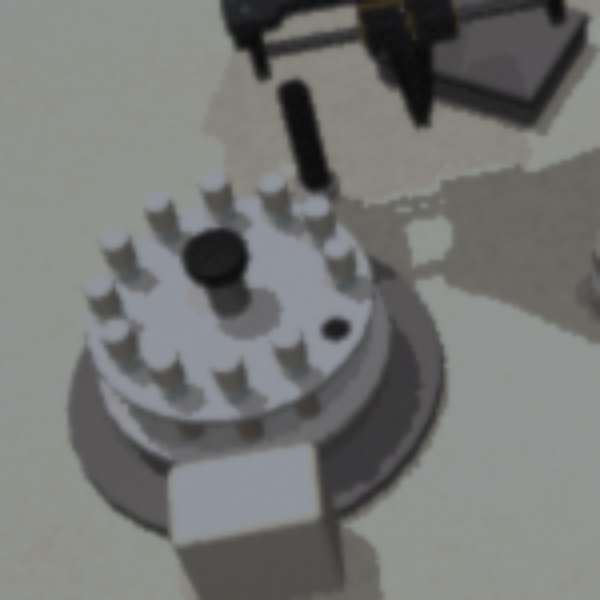

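The lever is back at rest in the same pixels as before, and the empty place has moved on two. Third stroke next.

Call:
{"api": "arm_command", "payload": {"motion": [-1,20,0,0,0,0,0,-1,35,0,0,0,0,0,-1,45,1,0,0,0,0,-1,55,4,0,0,0,0,-1,65,6,0,0,0,0,-1,75,8,0,0,0,0,-1,85,9,0,0,0,0,-1,95,9,0,0,0,0,-1,105,8,0,0,0,0,-1,115,7,0,0,0,0,-1,122,6,0,0,0,0,-1,128,4,0,0,0,0,-1,133,4,0,0,0,0,-1,137,4,0,0,0,0,-1,137,4,0,0,0,0,-1,137,4,0,0,0,0]}}

```text
t: 11.85
eef_pos: [507.2, -258.4, 55.5]
tcp_rot: [3.141, 0.003, -1.225]
ft_force: [0.8, 17.2, 2.9]
opening: 0.006
```

Run:
```python
from h import *
q,_=snap('wrist','w7.png')
a=cv2.imread('pics/w5.png');print(env.state()['ft_force'],np.abs(a.astype(int)-q[:,:,::-1]).mean())
```

```text
[ 1.82618832 15.79832921  2.9269674 ] 1.033660888671875
```

View pics/w7.png

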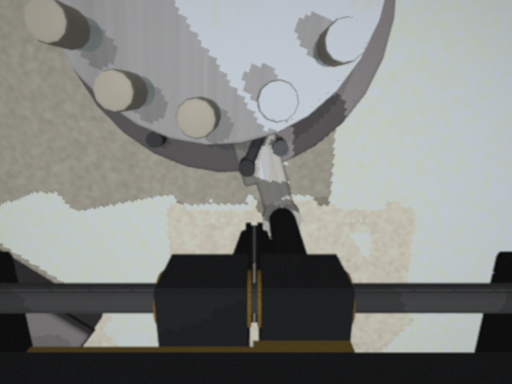

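The view matches the earlier stops, with the lever on its peg at (281,147). I'll retract and then rise clear.

Call:
{"api": "arm_command", "payload": {"motion": [-1,-6,1,0,0,0,0,-1,-20,3,0,0,0,0,-1,-34,5,0,0,0,0,-1,-48,5,0,0,0,0,-1,-62,4,0,0,0,0,-1,-76,1,0,0,0,0,-1,-90,-3,0,0,0,0,-1,-105,-4,0,0,0,0,-1,-121,-4,0,0,0,0,-1,-137,-4,0,0,0,0,-1,-137,-4,0,0,0,0,-1,-137,-4,0,0,0,0,-1,-137,-4,-40,0,0,0,-1,-137,-4,-80,0,0,0,-1,-137,-4,-120,0,0,0,-1,-137,-4,-159,0,0,0,-1,-137,-4,-159,0,0,0,-1,-137,-4,-159,0,0,0]}}

```text
t: 13.7
eef_pos: [464.9, -130.7, 215.1]
tcp_rot: [-3.14, -0.001, -1.226]
ft_force: [-0.5, 0.5, 0.0]
opening: 0.002
```

Run:
```python
from h import *
p,_=snap('scene','c8.png')
r=env.spot_point('scene','tube_post');print(r)
q,_=snap('wrist','w8.png');r=env.spot_point('wrist','tube_post');print(r)
for z in r:print(atz('wrist',z['location'],65))
cv2.imwrite('pics/c8z.png',cv2.resize(p[120:270,90:240,::-1],(600,600)));print(env.state()['ft_force'])
```

```text
[{'location': [168.1, 152.3], 'confidence': 0.78}]
[{'location': [323.5, 175.6], 'confidence': 0.94}]
[ 488.82495899 -193.98177147   65.        ]
[ 0.04192878 -0.05542021  0.03376678]
```

View pics/w8.png

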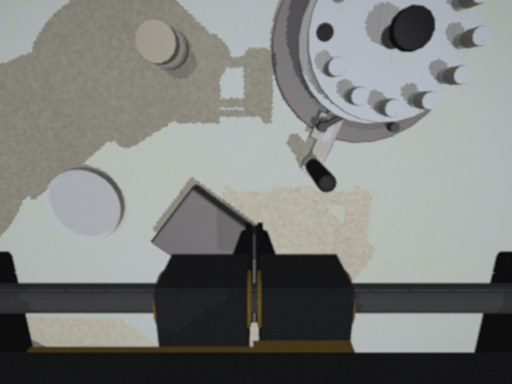

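View pics/c8z.png

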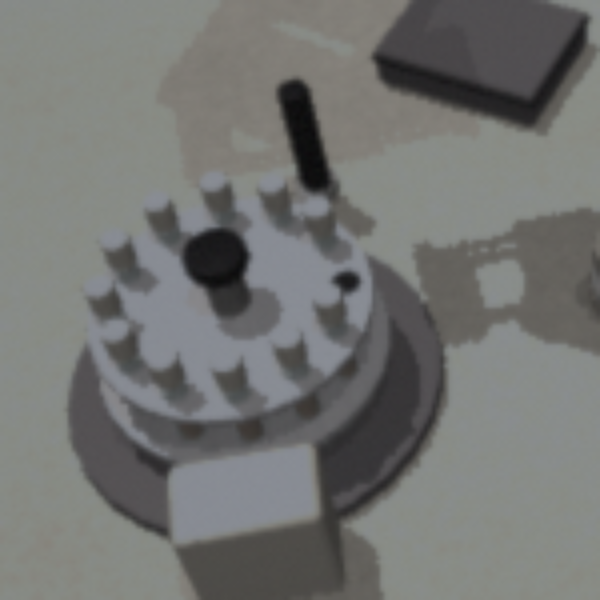

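View pics/c8.png

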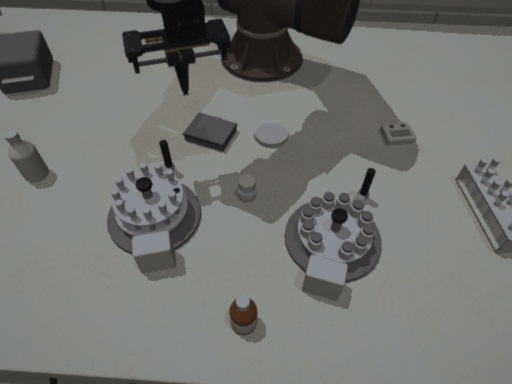

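The empty place is now at (325,32) in the wrist view, a quarter turn from the reader. The post is back at (320,175), as it was before the first stroke, and the pot lever hasn't moved.

```bash
python3 -c "
from cell import env
print(env.job_done())"
```

```text
the job is handed in; nothing more can be done
None
```

I pushed the tube carousel's lever post with closed fingers for three full strokes to the far stop, let it spring back each time, then raised the arm clear and handed the job in at about 14 s.

- **Strokes:** each one ended on the stop with a contact force of about 16–17 N. The wrist pictures at all three stops were the same.
- **Carousel:** in the last pictures the empty place has moved three places, a quarter turn, anticlockwise from the reader.
- **Lever at rest:** it is back in the same wrist-picture position as before the first stroke. The network put the post at (489, -194) mm, against (487, -191) mm at the start, which is within its error.
- **Other carousel:** the pot lever was not touched and looks unchanged in the final scene picture.
- **Force at the end:** the last wrist force reading was about zero, so the robot was touching nothing.

One check failed: after the first stroke the network did not find the post in the low wrist view. The scene camera and the pictures showed the lever at rest. No other checks failed or disagreed.

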